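# Transfer a row of sample tubes in reverse order

### The job

Move the four capped sample tubes from the full rack to the empty rack, one to a notch, in reverse order: the tube nearest the black post of the full rack must end up farthest from the black post of the empty rack, and so on down the row. Leave each tube lying across both rails at the bottom of its notch, centred between the rails. Leave the marker pen and the pipette where they lie.

Things in the scene. Friction and masses are not known exactly. Their poses are not given: they have to be found in the camera images.
- full_rack: fixed rack, holds the tubes at first: white base 90 x 272 x 6 mm, two zigzag dark steel rails along its y, 6 mm thick, at x = -20 and +20 mm. Four V notches at y = -81, -27, +27, +81 mm: bottoms 22 mm, crests 41 mm high, flanks 35 degrees. Tubes lie along its x across both rails, axis 32 mm high; fingers fit between the rails. Origin: centre of the underside, y along the row, z up
- empty_rack: fixed rack of exactly the same make, sizes and axes as full_rack, empty at the start: four V notches at y = -81, -27, +27, +81 mm; a seated tube lies along its x axis across both rails, centred at x = 0, its axis 32 mm above the work surface. Stands left or right of the full rack. Origin: centre of the underside, y along the row, z up
- full_post: black post, 12 mm wide at its knob, 57 mm tall, that stands at one end of the full rack's base plate, on the rack's y axis at y = +126 or y = -126 mm; which end changes from start to start (a flat screw head sits at the other end). Fixed. Origin: its foot, on the base plate.
- empty_post: black post, 12 mm wide at its knob, 57 mm tall, that stands at one end of the empty rack's base plate, on the rack's y axis at y = +126 or y = -126 mm; which end changes from start to start (a flat screw head sits at the other end). Fixed. Origin: its foot, on the base plate.
- tube_1: capped sample tube (yellow cap, grey foot), 63 mm long, 16 mm across, about 20 g, at the start in the full rack's notch at y = -81 mm. The four look alike: their place in the row tells them apart. y along the tube; origin at mid-length on its surface: the axis is 8 mm along its own z (up at the start). Pinch at mid-length between the rails, fingers opened about 45 mm; neighbours 54 mm apart
- tube_2: capped sample tube (yellow cap, grey foot), 63 mm long, 16 mm across, about 20 g, at the start in the full rack's notch at y = -27 mm. The four look alike: their place in the row tells them apart. y along the tube; origin at mid-length on its surface: the axis is 8 mm along its own z (up at the start). Pinch at mid-length between the rails, fingers opened about 45 mm; neighbours 54 mm apart
- tube_3: capped sample tube (yellow cap, grey foot), 63 mm long, 16 mm across, about 20 g, at the start in the full rack's notch at y = 27 mm. The four look alike: their place in the row tells them apart. y along the tube; origin at mid-length on its surface: the axis is 8 mm along its own z (up at the start). Pinch at mid-length between the rails, fingers opened about 45 mm; neighbours 54 mm apart
- tube_4: capped sample tube (yellow cap, grey foot), 63 mm long, 16 mm across, about 20 g, at the start in the full rack's notch at y = 81 mm. The four look alike: their place in the row tells them apart. y along the tube; origin at mid-length on its surface: the axis is 8 mm along its own z (up at the start). Pinch at mid-length between the rails, fingers opened about 45 mm; neighbours 54 mm apart
- marker_pen: marker pen, white with red cap, 135 x 17 x 16 mm, loose on the cloth just behind the racks, near the middle, lying along its y axis; bystander. Origin: centre of the underside.
- pipette: grey and white pipette, 232 x 51 x 26 mm, loose on the cloth to the right of the racks, lying along its y axis, pointing roughly away from the robot; bystander. Origin: centre of the underside.

How it is judged:
By the outcome, as a careful person would: the job done as asked, in the order asked, and still so for the second after the job is handed in, with the robot touching nothing.
It also fails if it takes over 120 s, if anything falls off the work surface, if the arm or the gripper's body presses on something with over 40 N, if the wrist force passes 120 N, or if a joint passes its speed limit or range.

### The arm

A 6-joint arm with a two-finger parallel gripper is mounted at the origin on a cart in front of the work surface, level with it; the furniture and walls round the work are solid. World frame = base frame: x ahead of the robot, y to its left, z up, the work surface at z = 0. Lengths are in mm, angles in rad, forces in N, time in s.
With the tool pointing down it reaches from about 350 to 925 mm from the base axis. Payload 6.4 kg.
Tool frame: the origin (TCP) lies at the very end of the fingers, on their centre line; the grasp point (between the pads) lies 19 mm behind it; z points along the fingers, y is the direction in which the jaws open and shut (so a half turn about z gives the same grasp; the last joint's range is limited). The gripper opens to 94 mm and grips with 3 to 60 N. Pads are 16 mm wide; open, the fingers measure 119 mm over their backs; the gripper's body (75 mm by 177 mm) begins 78 mm behind the grasp point.
Start: joints at [1.125, 0.245, 1.558, -0, 1.339, -0.174], TCP at [174.499, 626.15, 205.455] pointing down, gripper open.
Joint ranges: [-3.13, 3.13], [-1.02, 2.26], [0.13, 2.54], [-0.95, 4.09], [0.21, 2.88], [-2.74, 2.74]. Speed limits (rad/s): [2.57, 2.57, 3.14, 3.14, 3.14, 3.14].

### API

Orientations are given as a unit quaternion [x, y, z, w].
In Python, from plant import * gives the robot as it stands.
- The arm moves only by the shell command python3 -m pendant 'ROWS'. ROWS is JSON, a list of rows, each an object of numbers: "tx", "ty", "tz": the shift along the tool's x, y, z in mm; "roll": the turn about the tool's z in rad; "jaw": the finger opening in mm, from 0 to 94. A call has 1 to 12 rows; each row shifts and turns the commanded pose from where the row before left it, along the tool's axes as they then stand; what a row does not reach is not made up. A row lasts 1/12 s, in which the tool goes at most 41.7 mm and 7.16 degrees, less where a joint would pass 70% of its speed; a pose out of reach is approached as far as the arm can. A call with a gripper value outside its range is refused whole. The fingers move at their own pace and stop on an object; the grip force is fixed at half the most. Time passes only in rows, so rows that do not move let the fingers close. It gives the time, the measured TCP pose, the force and the opening at its end, in the units of the state.
- observe(): the state, without advancing time (a new reading comes with each control period).
- snapshot(name): name is "side" or "top" or "wrist"; returns a dict with "color" (384x512x3 uint8, red, green, blue), "depth" (384x512 float32, mm along the optical axis (not along the pixel's ray), 0 where there is no reading), "mtx" (3x3 intrinsics, pixels), "R" (3x3) and "t" (3): a world point X has camera coordinates R X + t. Camera axes: x right, y down, z forward; pixel columns grow to the right and rows downward; lengths in mm; the calibration is good to about 2 mm. A picture is of the moment at which its call begins.
- finish_job(): hands the job in, once; it reports no verdict.
The state is a dict: "time": time; "joint_positions": joint angles; "qvel": joint speeds; "joint_torque": joint torques, N m; "eef_pos": TCP position; "eef_rot": TCP orientation; "wrist_force": force on the tool from outside, world axes, zero at the start; "torque": the same for the moment, N m; "finger_gap": finger opening in mm.
Only numpy, scipy, OpenCV 4.12 (cv2) and the standard library are available. Lean on these libraries where they do the work, as an engineer would, in place of code of your own. Each camera call takes 0.05 s, during which the arm holds its last target.

## Working session

There is one attempt and no reset: what is moved stays moved. The work goes in short steps, Python scripts to look and compute and a shell command to move; the robot and the scene stay as the last step left them, time stands still between calls to the robot, and variables do not carry over. Pictures are saved under pics/ and viewed, and the job is handed in when it is done.

```bash
ls; mkdir -p pics; python3 - <<'E'
from plant import *
import cv2
print(observe())
for n in ["top","side","wrist"]:
    s=snapshot(n); cv2.imwrite(f"pics/{n}0.png",s["color"][:,:,::-1]); print(n,s["mtx"].tolist(),s["R"].tolist(),s["t"].tolist())
E
```

```text
pics
{'time': 0.0, 'joint_positions': array([ 1.12489583e+00,  2.45803468e-01,  1.55899030e+00, -1.72043281e-06,
        1.33871719e+00, -1.74125542e-01]), 'qvel': array([ 1.47511920e-03, -1.16033150e-03, -3.09228705e-04,  2.57645292e-03,
       -7.51479955e-05, -3.63035086e-04]), 'joint_torque': array([ 3.82444059e-04, -4.15834701e+01, -3.14598906e+01,  6.84667658e-02,
        3.33155890e-02, -1.64804519e-04]), 'eef_pos': array([174.23530118, 625.5901364 , 204.36490911]), 'eef_rot': array([ 1.35469399e-01,  9.90781067e-01, -9.13682504e-04, -2.91811892e-04]), 'wrist_force': array([-0.67110224,  0.15848814, -0.12889446]), 'torque': array([-0.04662855,  0.01040295,  0.00634341]), 'finger_gap': 94.38610896609364}
top [[417.69670343306603, 0.0, 251.59440154130573], [0.0, 417.69670343306603, 187.03776555497296], [0.0, 0.0, 1.0]] [[-0.002589546594956411, -0.9999948107347415, 0.0019164425431735623], [-0.9956169112988748, 0.0023990321066184148, -0.09349444144247329], [0.09348935866782487, -0.0021501508180009586, -0.995617957184049]] [-74.03632254906054, 595.6687850186669, 1118.4905095686265]
side [[419.2792261939479, 0.0, 261.6069956143741], [0.0, 419.2792261939479, 185.90950735983753], [0.0, 0.0, 1.0]] [[-0.9992199209936771, -0.039414295149047526, 0.0024622809128215105], [-0.01695019071673281, 0.3717309704693562, -0.9281857446807603], [0.03566848082069465, -0.9275034225984369, -0.37210907076303484]] [586.4958828903083, 75.8302825132638, 1162.3179966282203]
wrist [[308.2681458328921, 0.0, 256.38731395225824], [0.0, 308.2681458328921, 192.18607351742895], [0.0, 0.0, 1.0]] [[0.2681844725280898, 0.963366593552725, -0.0013766341018819335], [0.9340933966690413, -0.2596852001888196, 0.2450165771987415], [0.23568329383756575, -0.06699554634087981, -0.969517912045138]] [-649.7526473281773, -25.43494805134058, 390.01771756173616]
```

View pics/top0.png

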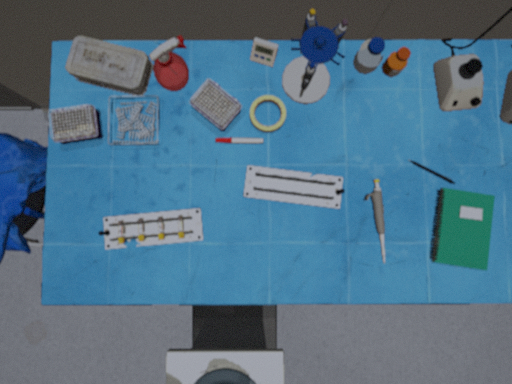

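View pics/side0.png

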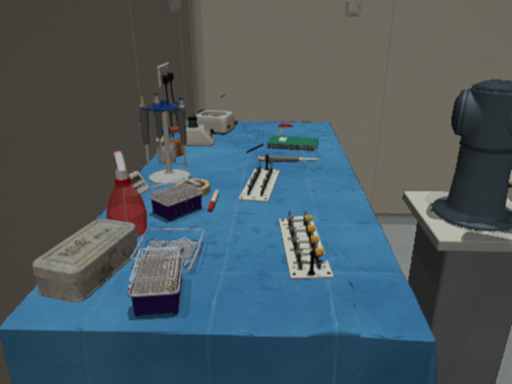

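View pics/wrist0.png

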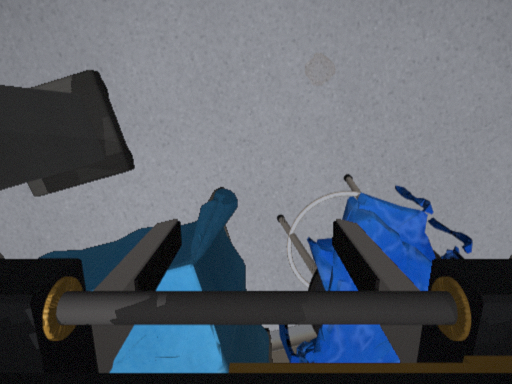

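```bash
cat > h.py <<'E'
from plant import *
import numpy as np, cv2
def ray(s,u,v,z):
    d=s["R"].T@np.linalg.solve(s["mtx"],np.array([u,v,1.])); c=-s["R"].T@s["t"]
    return c+d*(z-c[2])/d[2]
def proj(s,X):
    p=s["mtx"]@(s["R"]@np.asarray(X,float)+s["t"]); return p[:2]/p[2]
E
python3 - <<'E'
from h import *
s=snapshot("top"); c=s["color"]; 
for nm,(u0,v0,u1,v1) in dict(full=(90,195,215,260),empty=(235,155,355,220)).items():
    cr=c[v0:v1,u0:u1]; cv2.imwrite(f"pics/z_{nm}.png",cv2.resize(cr,None,fx=6,fy=6,interpolation=cv2.INTER_CUBIC)[:,:,::-1])
    hsv=cv2.cvtColor(cr,cv2.COLOR_RGB2HSV)
    m=((hsv[...,1]<70)&(hsv[...,2]>130)).astype(np.uint8)
    m=cv2.morphologyEx(m,cv2.MORPH_CLOSE,np.ones((5,5)))
    k=max(cv2.findContours(m,0,2)[0],key=cv2.contourArea)
    P=np.array([ray(s,u+u0,v+v0,6)[:2] for u,v in k[:,0]],np.float32)
    r=cv2.minAreaRect(P); print(nm,r)
    # dark pixels rails
    # yellow caps
    y=((hsv[...,0]>15)&(hsv[...,0]<35)&(hsv[...,1]>120)&(hsv[...,2]>100)).astype(np.uint8)
    n,l,st,ce=cv2.connectedComponentsWithStats(y)
    for i in range(1,n):
        if st[i,4]>5: print(st[i,4],ce[i]+[u0,v0],ray(s,*(ce[i]+[u0,v0]),34))
E
```

```text
full ((483.6589050292969, 198.89186096191406), (91.17005920410156, 272.288330078125), 5.218613624572754)
24 [180.875 234.125] [467.64490695 115.81656943  34.        ]
26 [160.92307692 235.57692308] [463.89039954 169.61118523  34.        ]
23 [141.         237.17391304] [459.74995705 223.27489548  34.        ]
24 [120.875      239.79166667] [452.88147215 277.36227751  34.        ]
empty ((599.0686645507812, -191.4897003173828), (272.2574157714844, 91.3678970336914), 82.6385498046875)
```

View pics/z_full.png

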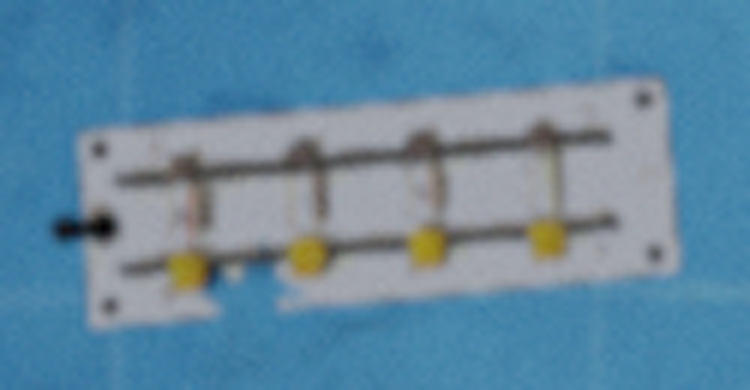

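View pics/z_empty.png

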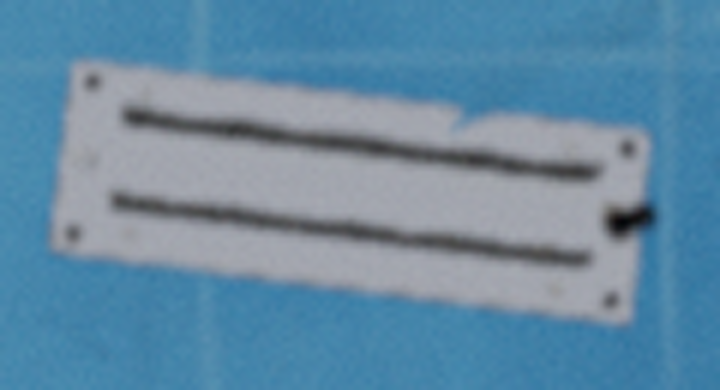

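```bash
python3 -m pendant '[{"tx":-27,"ty":-22},{"tx":-27,"ty":-22},{"tx":-27,"ty":-22},{"tx":-27,"ty":-22},{"tx":-27,"ty":-22},{"tx":-27,"ty":-22},{"tx":-27,"ty":-22},{"tx":-27,"ty":-22},{"tx":-27,"ty":-22},{"tx":-27,"ty":-22},{"tx":-27,"ty":-22},{"tx":-27,"ty":-22}]'
python3 -m pendant '[{"tx":-22,"ty":-16},{"tx":-22,"ty":-16},{"tx":-22,"ty":-16},{"tx":-22,"ty":-16},{"roll":-0.121},{"roll":-0.121},{"roll":-0.121,"jaw":45},{"jaw":45},{"jaw":45},{"jaw":45}]'
python3 - <<'E'
from h import *
for i in range(2):
    s=snapshot("wrist"); o=observe(); print(o["eef_pos"],o["eef_rot"],o["finger_gap"])
cv2.imwrite("pics/w1.png",s["color"][:,:,::-1])
s=snapshot("top");cv2.imwrite("pics/t1.png",s["color"][:,:,::-1])
E
```

```text
[174.37492809 625.90584379 204.94794346] [ 1.35479680e-01  9.90780027e-01 -4.21926869e-04 -1.24325840e-04] 94.05344281144973
[174.4251277  625.95429265 205.07706448] [ 1.35471203e-01  9.90781231e-01 -3.08271123e-04 -9.70577668e-05] 93.97143435134772invalid input at $[0]: expected keys tx, ty, tz, roll, jaw
invalid input at $[0]: expected keys tx, ty, tz, roll, jaw
```

View pics/w1.png

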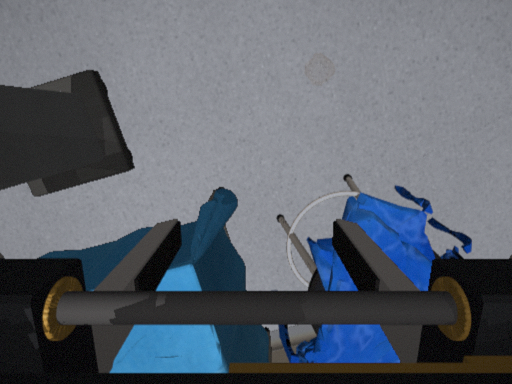

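```bash
python3 -m pendant '[{"tx":-27,"ty":-22,"tz":0,"roll":0,"jaw":94},{"tx":-27,"ty":-22,"tz":0,"roll":0,"jaw":94},{"tx":-27,"ty":-22,"tz":0,"roll":0,"jaw":94},{"tx":-27,"ty":-22,"tz":0,"roll":0,"jaw":94},{"tx":-27,"ty":-22,"tz":0,"roll":0,"jaw":94},{"tx":-27,"ty":-22,"tz":0,"roll":0,"jaw":94},{"tx":-27,"ty":-22,"tz":0,"roll":0,"jaw":94},{"tx":-27,"ty":-22,"tz":0,"roll":0,"jaw":94},{"tx":-27,"ty":-22,"tz":0,"roll":0,"jaw":94},{"tx":-27,"ty":-22,"tz":0,"roll":0,"jaw":94},{"tx":-27,"ty":-22,"tz":0,"roll":0,"jaw":94},{"tx":-27,"ty":-22,"tz":0,"roll":0,"jaw":94}]'
python3 -m pendant '[{"tx":-22,"ty":-16,"tz":0,"roll":0,"jaw":94},{"tx":-22,"ty":-16,"tz":0,"roll":0,"jaw":94},{"tx":-22,"ty":-16,"tz":0,"roll":0,"jaw":94},{"tx":-22,"ty":-16,"tz":0,"roll":0,"jaw":94},{"tx":0,"ty":0,"tz":0,"roll":-0.121,"jaw":94},{"tx":0,"ty":0,"tz":0,"roll":-0.121,"jaw":94},{"tx":0,"ty":0,"tz":0,"roll":-0.121,"jaw":94},{"tx":0,"ty":0,"tz":0,"roll":0,"jaw":94},{"tx":0,"ty":0,"tz":0,"roll":0,"jaw":94}]'
python3 - <<'E'
from h import *
for i in range(2):
    s=snapshot("wrist"); o=observe(); print(o["eef_pos"],o["eef_rot"],o["finger_gap"])
cv2.imwrite("pics/w2.png",s["color"][:,:,::-1])
E
```

```text
time: 1.35
eef_pos: [416.4, 283.4, 205.7]
eef_rot: [0.135, 0.991, 0.0, 0.0]
wrist_force: [0.9, 0.1, 0.6]
finger_gap: 93.8
time: 2.1
eef_pos: [483.3, 199.5, 205.5]
eef_rot: [-0.044, 0.999, 0.0, 0.0]
wrist_force: [0.2, 0.7, -0.4]
finger_gap: 94.0
[483.27222653 199.65588316 205.51149332] [-4.42034227e-02  9.99022550e-01  2.48027669e-05  4.07132088e-05] 94.11997609136205
[483.24066013 199.66743312 205.48808444] [-4.45122065e-02  9.99008840e-01 -9.20548921e-06  3.64959810e-05] 93.94923419624673
```

View pics/w2.png

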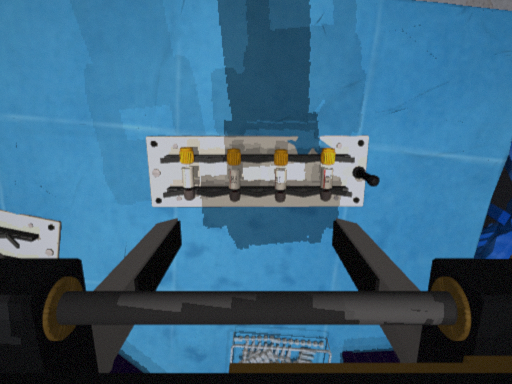

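```bash
python3 - <<'E'
from h import *
s=snapshot("wrist"); c=s["color"]
print(-s["R"].T@s["t"])
hsv=cv2.cvtColor(c,cv2.COLOR_RGB2HSV)
def plate(s,hsv,u0,v0,u1,v1):
    h=hsv[v0:v1,u0:u1]
    m=(h[...,0]<90)|(h[...,0]>120)|(h[...,1]<70)
    m=cv2.morphologyEx(m.astype(np.uint8),cv2.MORPH_OPEN,np.ones((3,3)))
    k=max(cv2.findContours(m,0,2)[0],key=cv2.contourArea)
    P=np.array([ray(s,u+u0,v+v0,6)[:2] for u,v in k[:,0]],np.float32)
    return cv2.minAreaRect(P)
print(plate(s,hsv,130,125,385,215))
y=((hsv[...,0]>15)&(hsv[...,0]<35)&(hsv[...,1]>140)&(hsv[...,2]>90)).astype(np.uint8); y[:130]=0;y[180:]=0
n,l,st,ce=cv2.connectedComponentsWithStats(y)
for i in range(1,n):
    if st[i,4]>20: print(st[i],ce[i],ray(s,*ce[i],34),ray(s,ce[i][0],st[i,1],34)[:2])
cv2.imwrite("pics/w2z.png",cv2.resize(c[125:215,130:390],None,fx=3,fy=3,interpolation=cv2.INTER_CUBIC)[:,:,::-1])
# predicted
t=np.radians(5.2); C=np.array([483.7,198.9])
for k in (81,27,-27,-81):
    p=C+k*np.array([-np.sin(t),np.cos(t)]); print(k,p.round(1),proj(s,[*p,40]))
    for xx in(-31.5,31.5): print('  end',proj(s,[*(p+xx*np.array([np.cos(t),np.sin(t)])),32]))
E
```

```text
[412.59712092 193.71741208 384.4604069 ]
((481.4609680175781, 208.7707977294922), (88.4468994140625, 285.98406982421875), 5.115636348724365)
[179 147  15  17 207] [186.14492754 154.97584541] [464.61378439 118.42138901  34.        ] [455.57857286 118.11903288]
[227 148  14  17 210] [233.45238095 156.45714286] [461.50256516 172.14917006  34.        ] [451.9342137  171.46797612]
[274 149  14  17 205] [280.44390244 156.84390244] [457.17076766 225.52299986  34.        ] [448.31506663 224.5583459 ]
[321 148  15  17 206] [327.59708738 156.02427184] [451.45317378 278.92581272  34.        ] [442.43629596 277.59976512]
81 [476.4 279.6] [326.15371393 178.48721394]
  end [326.1050145  149.98291661]
  end [323.24058251 203.06786222]
27 [481.3 225.8] [278.79033316 178.56078119]
  end [278.74425743 150.05457273]
  end [277.87660106 203.1398988 ]
-27 [486.1 172. ] [231.42061405 178.63435828]
  end [231.37716273 150.12623844]
  end [232.50680515 203.21194461]
-81 [491.  118.2] [184.04455531 178.70794521]
  end [184.00372911 150.19791375]
  end [187.13119365 203.28399966]
```

View pics/w2z.png

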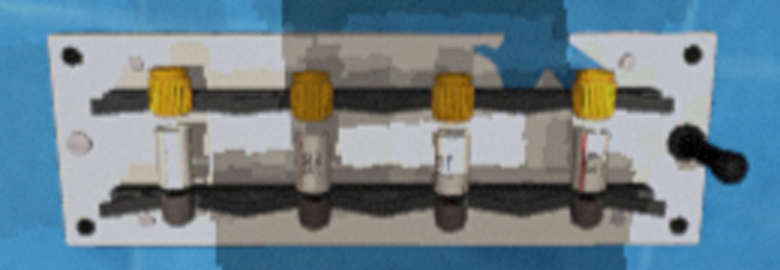

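```bash
python3 -m pendant '[{"tx":0,"ty":40.5,"tz":0,"roll":0,"jaw":45},{"tx":0,"ty":40.5,"tz":0,"roll":0,"jaw":45},{"tx":0,"ty":0,"tz":35,"roll":0,"jaw":45},{"tx":0,"ty":0,"tz":35,"roll":0,"jaw":45},{"tx":0,"ty":0,"tz":25,"roll":0,"jaw":45},{"tx":0,"ty":0,"tz":20,"roll":0,"jaw":45},{"tx":0,"ty":0,"tz":0,"roll":0,"jaw":45},{"tx":0,"ty":0,"tz":0,"roll":0,"jaw":45}]'
python3 - <<'E'
from h import *
s=snapshot("wrist"); o=observe(); print(o["eef_pos"],o["eef_rot"],o["finger_gap"])
cv2.imwrite("pics/w3.png",s["color"][:,:,::-1])
E
```

```text
time: 2.92
eef_pos: [475.2, 280.1, 89.8]
eef_rot: [-0.045, 0.999, -0.0, -0.001]
wrist_force: [0.3, -0.1, 0.5]
finger_gap: 46.0
[476.50898999 280.52027221  91.42020449] [-4.53219003e-02  9.98972284e-01  1.57838583e-04  5.26076959e-04] 45.358652366497516
```

View pics/w3.png

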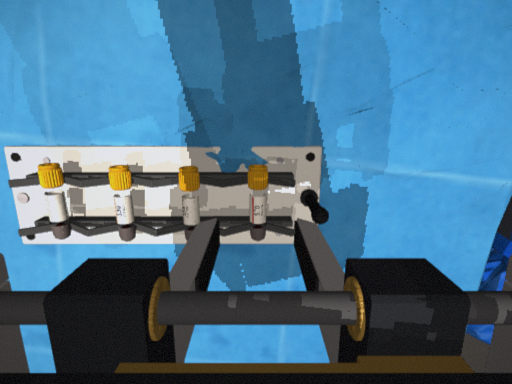

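```bash
python3 -m pendant '[{"tx":0,"ty":0,"tz":25,"roll":0,"jaw":45},{"tx":0,"ty":0,"tz":22,"roll":0,"jaw":45},{"tx":0,"ty":0,"tz":18,"roll":0,"jaw":45},{"tx":0,"ty":0,"tz":12,"roll":0,"jaw":45},{"tx":0,"ty":0,"tz":0,"roll":0,"jaw":45},{"tx":0,"ty":0,"tz":0,"roll":0,"jaw":45}]'
python3 - <<'E'
from h import *
s=snapshot("wrist"); o=observe(); print(o["eef_pos"],o["eef_rot"],o["finger_gap"],o["wrist_force"])
cv2.imwrite("pics/w4.png",s["color"][:,:,::-1])
E
```

```text
time: 3.47
eef_pos: [476.8, 280.5, 14.6]
eef_rot: [-0.045, 0.999, 0.0, 0.001]
wrist_force: [0.7, 0.3, 1.0]
finger_gap: 44.8
[477.30904939 280.7076043   15.1417086 ] [-4.55332953e-02  9.98961856e-01  3.73707520e-04  1.33741292e-03] 45.128076022443956 [0.41002333 0.29609863 0.34284642]
```

View pics/w4.png

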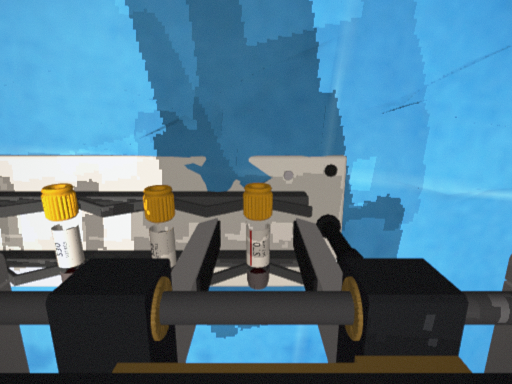

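```bash
python3 -m pendant '[{"tx":0,"ty":0,"tz":1,"roll":0,"jaw":0},{"tx":0,"ty":0,"tz":0,"roll":0,"jaw":0},{"tx":0,"ty":0,"tz":0,"roll":0,"jaw":0},{"tx":0,"ty":0,"tz":0,"roll":0,"jaw":0},{"tx":0,"ty":0,"tz":0,"roll":0,"jaw":0},{"tx":0,"ty":0,"tz":0,"roll":0,"jaw":0},{"tx":0,"ty":0,"tz":0,"roll":0,"jaw":0}]'
python3 -m pendant '[{"tx":0,"ty":0,"tz":-10,"roll":0,"jaw":0},{"tx":0,"ty":0,"tz":-20,"roll":0,"jaw":0},{"tx":0,"ty":0,"tz":-30,"roll":0,"jaw":0},{"tx":0,"ty":0,"tz":-30,"roll":0,"jaw":0},{"tx":0,"ty":0,"tz":-20,"roll":0,"jaw":0},{"tx":0,"ty":0,"tz":0,"roll":0,"jaw":0}]'
python3 - <<'E'
from h import *
s=snapshot("wrist"); o=observe(); print(o["eef_pos"],o["eef_rot"],o["finger_gap"],o["wrist_force"])
cv2.imwrite("pics/w5.png",s["color"][:,:,::-1])
E
```

```text
time: 4.1
eef_pos: [476.2, 280.8, 12.9]
eef_rot: [-0.046, 0.999, 0.0, 0.0]
wrist_force: [-0.7, 2.1, 2.2]
finger_gap: 14.0
time: 4.6
eef_pos: [479.2, 281.1, 128.2]
eef_rot: [-0.046, 0.999, 0.001, 0.005]
wrist_force: [-0.0, 0.3, 1.0]
finger_gap: 13.8
[477.6824575  280.59911343 125.34586171] [-4.56140727e-02  9.98955365e-01  5.02677386e-04  2.69857205e-03] 14.319245561155576 [-0.01263887 -0.4561224  -0.61978787]
```

View pics/w5.png

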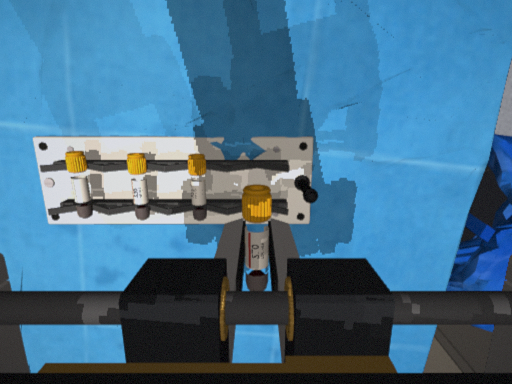

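```bash
python3 -m pendant '[{"tx":-5,"ty":-20,"tz":0,"roll":0,"jaw":0},{"tx":-9,"ty":-38,"tz":0,"roll":0,"jaw":0},{"tx":-9,"ty":-38,"tz":0,"roll":0,"jaw":0},{"tx":-9,"ty":-38,"tz":0,"roll":0,"jaw":0},{"tx":-9,"ty":-38,"tz":0,"roll":0,"jaw":0},{"tx":-9,"ty":-38,"tz":0,"roll":0,"jaw":0},{"tx":-9,"ty":-38,"tz":0,"roll":0,"jaw":0},{"tx":-9,"ty":-38,"tz":0,"roll":0,"jaw":0},{"tx":-9,"ty":-38,"tz":0,"roll":0,"jaw":0},{"tx":-9,"ty":-38,"tz":0,"roll":0,"jaw":0},{"tx":-10,"ty":-39.5,"tz":0,"roll":0,"jaw":0}]'
python3 -m pendant '[{"tx":0,"ty":0,"tz":0,"roll":0.11,"jaw":0},{"tx":0,"ty":0,"tz":0,"roll":0.11,"jaw":0},{"tx":0,"ty":0,"tz":0,"roll":0,"jaw":0},{"tx":0,"ty":0,"tz":0,"roll":0,"jaw":0},{"tx":0,"ty":0,"tz":0,"roll":0,"jaw":0}]'
cat > look.py <<'E'
from h import *
import sys
s=snapshot("wrist"); o=observe(); print(o["eef_pos"],np.degrees(2*np.arcsin(-o["eef_rot"][0]*np.sign(o["eef_rot"][1]))),o["finger_gap"],o["wrist_force"])
cv2.imwrite(f"pics/{sys.argv[1]}.png",s["color"][:,:,::-1])
np.savez(f"{sys.argv[1]}.npz",**s)
E
python3 look.py w6
```

```text
time: 5.57
eef_pos: [606.9, -112.4, 120.2]
eef_rot: [-0.046, 0.999, 0.001, -0.002]
wrist_force: [0.4, 0.7, -0.2]
finger_gap: 13.5
time: 5.98
eef_pos: [607.3, -110.3, 121.3]
eef_rot: [0.063, 0.998, 0.0, -0.001]
wrist_force: [-0.0, 0.0, 0.3]
finger_gap: 13.4
[ 607.54038884 -110.26797705  121.67889396] -7.234836254903814 13.54536879723886 [ 0.19449836 -1.30228888 -0.01968984]
```

View pics/w6.png

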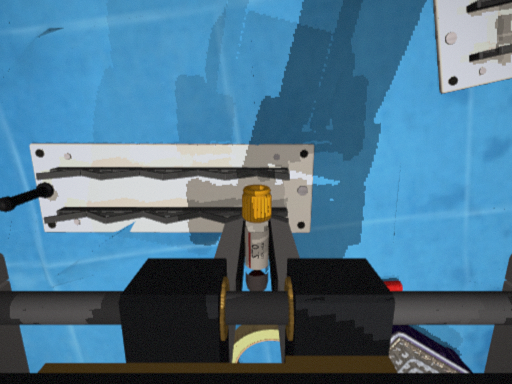

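```bash
python3 - <<'E'
from h import *
s=dict(np.load("w6.npz")); g=cv2.cvtColor(s["color"],cv2.COLOR_RGB2GRAY)
P=[]
for u,v in [(40,153),(304,154),(51,225),(304,225)]:
    w=g[v-8:v+9,u-8:u+9]; m=(w<60).astype(np.uint8); n,l,st,ce=cv2.connectedComponentsWithStats(m)
    for i in range(1,n):
        if st[i,4]>8: print((u,v),st[i,4],ce[i]+[u-8,v-8],ray(s,*(ce[i]+[u-8,v-8]),6))
s2=snapshot("top")
cv2.imwrite("pics/w6z.png",cv2.resize(s["color"][135:240,20:330],None,fx=2.5,fy=2.5)[:,:,::-1])
E
```

```text
(40, 153) 36 [ 39.16666667 152.52777778] [ 545.97596792 -310.65308643    6.        ]
(304, 154) 40 [303.6   153.125] [578.1799446  -60.55945926   6.        ]
(51, 225) 25 [ 51.52 224.28] [ 617.83341145 -319.6725102     6.        ]
(304, 225) 30 [300.63333333 224.63333333] [649.850527   -69.92568858   6.        ]
```

View pics/w6z.png

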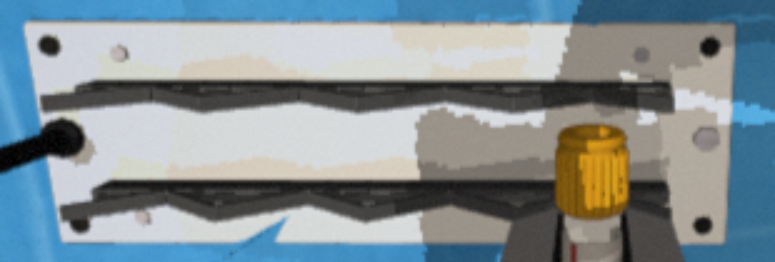

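```bash
python3 -m pendant '[{"tx":-2,"ty":0,"tz":20,"roll":0,"jaw":0},{"tx":0,"ty":0,"tz":30,"roll":0,"jaw":0},{"tx":0,"ty":0,"tz":20,"roll":0,"jaw":0},{"tx":0,"ty":0,"tz":10,"roll":0,"jaw":0},{"tx":0,"ty":0,"tz":0,"roll":0,"jaw":0},{"tx":0,"ty":0,"tz":0,"roll":0,"jaw":0}]'
python3 look.py w7
```

```text
time: 6.58
eef_pos: [610.3, -110.9, 42.7]
eef_rot: [0.064, 0.998, -0.0, -0.0]
wrist_force: [-0.2, -1.3, 0.8]
finger_gap: 13.9
[ 611.02348415 -111.27882442   43.77651653] -7.342522167794406 13.782961968057764 [ 0.85610361  0.48871021 -0.15229065]
```

View pics/w7.png

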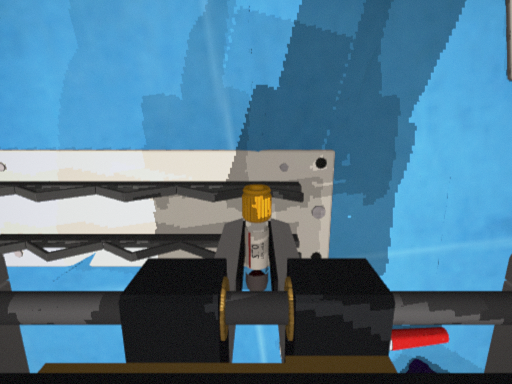

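```bash
python3 -m pendant '[{"tx":1,"ty":0.5,"tz":10,"roll":0,"jaw":0},{"tx":0,"ty":0,"tz":10,"roll":0,"jaw":0},{"tx":0,"ty":0,"tz":6,"roll":0,"jaw":0},{"tx":0,"ty":0,"tz":3,"roll":0,"jaw":0},{"tx":0,"ty":0,"tz":0,"roll":0,"jaw":0},{"tx":0,"ty":0,"tz":0,"roll":0,"jaw":0}]'
python3 look.py w8
```

```text
time: 7.13
eef_pos: [609.1, -110.5, 13.2]
eef_rot: [0.064, 0.998, 0.0, -0.0]
wrist_force: [0.2, 0.4, 0.1]
finger_gap: 13.7
[ 609.1887916  -110.46639494   13.28156082] -7.383312121109017 13.674956071821132 [-0.1087981  -0.99256697  0.01989565]
```

View pics/w8.png

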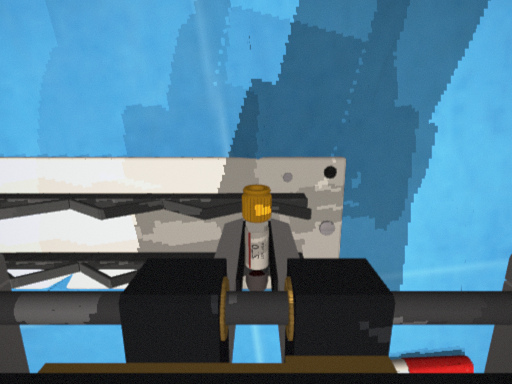

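```bash
python3 -m pendant '[{"tx":0,"ty":0,"tz":0,"roll":0,"jaw":45},{"tx":0,"ty":0,"tz":0,"roll":0,"jaw":45},{"tx":0,"ty":0,"tz":0,"roll":0,"jaw":45},{"tx":0,"ty":0,"tz":0,"roll":0,"jaw":45},{"tx":0,"ty":0,"tz":0,"roll":0,"jaw":45},{"tx":0,"ty":0,"tz":0,"roll":0,"jaw":45}]'
python3 look.py w9
python3 -m pendant '[{"tx":0,"ty":0,"tz":-15,"roll":0,"jaw":45},{"tx":0,"ty":0,"tz":-30,"roll":0,"jaw":45},{"tx":0,"ty":0,"tz":-35,"roll":0,"jaw":45},{"tx":0,"ty":0,"tz":-30,"roll":0,"jaw":45},{"tx":0,"ty":0,"tz":0,"roll":0,"jaw":45},{"tx":0,"ty":0,"tz":0,"roll":0,"jaw":45}]'
python3 look.py w10
```

```text
time: 7.68
eef_pos: [609.2, -110.5, 13.5]
eef_rot: [0.064, 0.998, -0.0, 0.0]
wrist_force: [0.2, 0.4, 0.8]
finger_gap: 44.7
[ 609.18011569 -110.48270405   13.49038848] -7.380517351690993 44.77910646911261 [ 0.02206152 -0.69842641 -0.04222591]
time: 8.23
eef_pos: [610.6, -111.0, 125.9]
eef_rot: [0.064, 0.998, -0.001, 0.002]
wrist_force: [0.2, 0.2, -0.8]
finger_gap: 45.0
[ 609.16970407 -110.45189865  123.58105567] -7.37625069500287 44.77181979689293 [ 1.03396661 -0.41032771 -0.90845313]
```

View pics/w10.png

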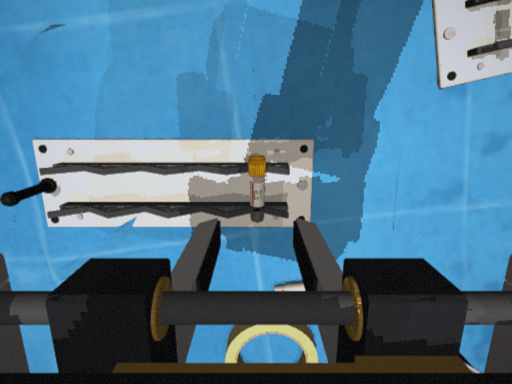

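```bash
python3 - <<'E'
from h import *
s=dict(np.load("w10.npz")); c=s["color"]
cv2.imwrite("pics/w10z.png",cv2.resize(c[135:235,30:320],None,fx=2.7,fy=2.7,interpolation=cv2.INTER_CUBIC)[:,:,::-1])
hsv=cv2.cvtColor(c,cv2.COLOR_RGB2HSV)
y=((hsv[...,0]>15)&(hsv[...,0]<35)&(hsv[...,1]>140)&(hsv[...,2]>90)).astype(np.uint8); y[:130]=0;y[190:]=0
n,l,st,ce=cv2.connectedComponentsWithStats(y)
t=np.radians(-7.35);C=np.array([597.96,-190.2])
for i in range(1,n):
    if st[i,4]>20:
        p=ray(s,*ce[i],34)[:2]-C; print(p, p[0]*np.cos(t)+p[1]*np.sin(t), -p[0]*np.sin(t)+p[1]*np.cos(t))
E
```

```text
[-13.4242155   83.20739067] -23.958645219407497 80.80632860416507
```

View pics/w10z.png

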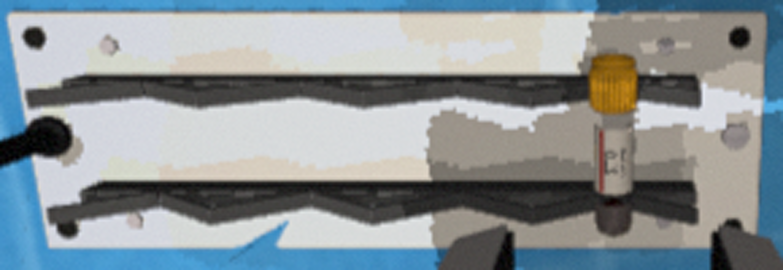

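```bash
python3 -m pendant '[{"tx":10,"ty":20,"tz":0,"roll":0,"jaw":45},{"tx":19,"ty":35,"tz":0,"roll":0,"jaw":45},{"tx":19,"ty":35,"tz":0,"roll":0,"jaw":45},{"tx":19,"ty":35,"tz":0,"roll":0,"jaw":45},{"tx":19,"ty":35,"tz":0,"roll":0,"jaw":45},{"tx":19,"ty":35,"tz":0,"roll":0,"jaw":45},{"tx":19,"ty":35,"tz":0,"roll":0,"jaw":45},{"tx":19,"ty":35,"tz":0,"roll":0,"jaw":45},{"tx":16,"ty":33,"tz":0,"roll":0,"jaw":45},{"tx":10,"ty":20.5,"tz":0,"roll":0,"jaw":45},{"tx":0,"ty":0,"tz":0,"roll":-0.11,"jaw":45},{"tx":0,"ty":0,"tz":0,"roll":-0.11,"jaw":45}]'
python3 -m pendant '[{"tx":0,"ty":0,"tz":30,"roll":0,"jaw":45},{"tx":0,"ty":0,"tz":25,"roll":0,"jaw":45},{"tx":0,"ty":0,"tz":0,"roll":0,"jaw":45},{"tx":0,"ty":0,"tz":0,"roll":0,"jaw":45},{"tx":0,"ty":0,"tz":0,"roll":0,"jaw":45},{"tx":0,"ty":0,"tz":0,"roll":0,"jaw":45}]'
python3 look.py w11
```

```text
time: 9.28
eef_pos: [480.1, 228.2, 120.9]
eef_rot: [-0.05, 0.999, -0.0, -0.002]
wrist_force: [-0.2, -0.1, 0.2]
finger_gap: 45.1
time: 9.78
eef_pos: [483.4, 227.3, 69.7]
eef_rot: [-0.046, 0.999, 0.0, 0.001]
wrist_force: [0.6, 1.2, -0.9]
finger_gap: 45.1
[483.54578699 227.28429738  69.88877242] 5.219374616129925 45.01241824725725 [ 0.34704118  0.26567987 -0.28657283]
```

View pics/w11.png

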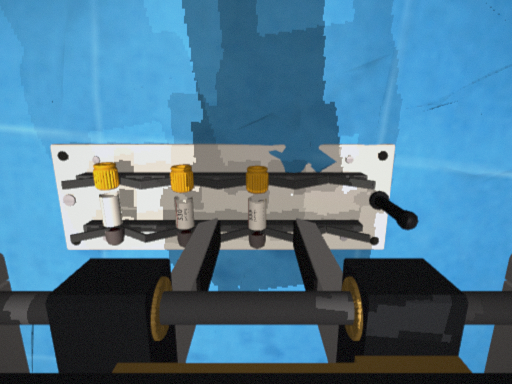

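```bash
python3 -m pendant '[{"tx":1,"ty":0,"tz":22,"roll":0,"jaw":45},{"tx":0,"ty":0,"tz":20,"roll":0,"jaw":45},{"tx":0,"ty":0,"tz":14,"roll":0,"jaw":45},{"tx":0,"ty":0,"tz":0,"roll":0,"jaw":45},{"tx":0,"ty":0,"tz":0,"roll":0,"jaw":45},{"tx":0,"ty":0,"tz":0,"roll":0,"jaw":45}]'
python3 look.py w12
```

```text
time: 10.33
eef_pos: [482.7, 227.3, 14.0]
eef_rot: [-0.046, 0.999, 0.0, 0.001]
wrist_force: [0.1, 0.3, -0.3]
finger_gap: 45.1
[482.89087042 227.32903262  14.17613379] 5.227168507954976 44.88987724634492 [ 0.16595487 -0.47591852 -0.16683231]
```

View pics/w12.png

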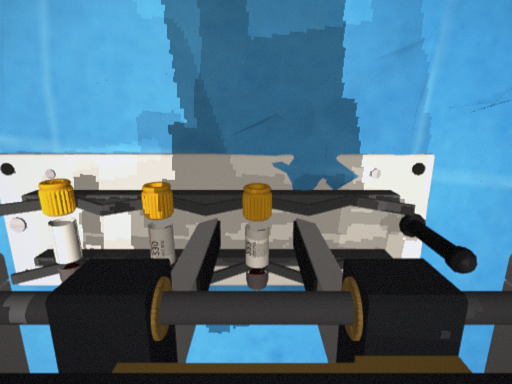

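```bash
python3 -m pendant '[{"tx":0,"ty":0,"tz":0.5,"roll":0,"jaw":0},{"tx":0,"ty":0,"tz":0,"roll":0,"jaw":0},{"tx":0,"ty":0,"tz":0,"roll":0,"jaw":0},{"tx":0,"ty":0,"tz":0,"roll":0,"jaw":0},{"tx":0,"ty":0,"tz":0,"roll":0,"jaw":0},{"tx":0,"ty":0,"tz":0,"roll":0,"jaw":0},{"tx":0,"ty":0,"tz":0,"roll":0,"jaw":0},{"tx":0,"ty":0,"tz":-10,"roll":0,"jaw":0},{"tx":0,"ty":0,"tz":-30,"roll":0,"jaw":0},{"tx":0,"ty":0,"tz":-40,"roll":0,"jaw":0},{"tx":0,"ty":0,"tz":-30,"roll":0,"jaw":0},{"tx":0,"ty":0,"tz":0,"roll":0,"jaw":0}]'
python3 -m pendant '[{"tx":-4,"ty":-20,"tz":0,"roll":0,"jaw":0},{"tx":-8,"ty":-38,"tz":0,"roll":0,"jaw":0},{"tx":-8,"ty":-38,"tz":0,"roll":0,"jaw":0},{"tx":-8,"ty":-38,"tz":0,"roll":0,"jaw":0},{"tx":-8,"ty":-38,"tz":0,"roll":0,"jaw":0},{"tx":-8,"ty":-38,"tz":0,"roll":0,"jaw":0},{"tx":-8,"ty":-38,"tz":0,"roll":0,"jaw":0},{"tx":-8,"ty":-38,"tz":0,"roll":0,"jaw":0},{"tx":-8,"ty":-38,"tz":0,"roll":0,"jaw":0},{"tx":-8,"ty":-38,"tz":0,"roll":0,"jaw":0},{"tx":-8,"ty":-38.5,"tz":0,"roll":0,"jaw":0}]'
python3 -m pendant '[{"tx":0,"ty":0,"tz":0,"roll":0.11,"jaw":0},{"tx":0,"ty":0,"tz":0,"roll":0.11,"jaw":0},{"tx":0,"ty":0,"tz":30,"roll":0,"jaw":0},{"tx":0,"ty":0,"tz":20,"roll":0,"jaw":0},{"tx":0,"ty":0,"tz":0,"roll":0,"jaw":0},{"tx":0,"ty":0,"tz":0,"roll":0,"jaw":0},{"tx":0,"ty":0,"tz":0,"roll":0,"jaw":0}]'
python3 look.py w13
```

```text
time: 11.38
eef_pos: [486.1, 228.1, 129.8]
eef_rot: [-0.046, 0.999, 0.001, 0.007]
wrist_force: [1.0, -0.1, -0.4]
finger_gap: 13.8
time: 12.3
eef_pos: [601.4, -166.1, 121.7]
eef_rot: [-0.045, 0.999, 0.0, -0.0]
wrist_force: [0.3, -0.2, 0.2]
finger_gap: 13.7
time: 12.88
eef_pos: [602.2, -164.5, 73.1]
eef_rot: [0.064, 0.998, -0.0, 0.001]
wrist_force: [0.2, -0.9, 0.6]
finger_gap: 13.6
[ 602.61441422 -164.58792097   73.67868779] -7.3669146688180716 13.648181132549846 [-0.29324174 -0.24169506  0.87312571]
```

View pics/w13.png

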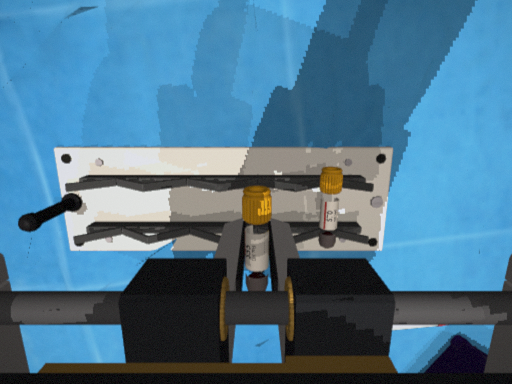

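Descend 60 mm, release, rise.

```bash
python3 -m pendant '[{"tx":0,"ty":0.5,"tz":22,"roll":0,"jaw":0},{"tx":0,"ty":0,"tz":20,"roll":0,"jaw":0},{"tx":0,"ty":0,"tz":12,"roll":0,"jaw":0},{"tx":0,"ty":0,"tz":6,"roll":0,"jaw":0},{"tx":0,"ty":0,"tz":0,"roll":0,"jaw":0},{"tx":0,"ty":0,"tz":0,"roll":0,"jaw":0},{"tx":0,"ty":0,"tz":0,"roll":0,"jaw":0}]'
python3 -m pendant '[{"tx":0,"ty":0,"tz":0,"roll":0,"jaw":45},{"tx":0,"ty":0,"tz":0,"roll":0,"jaw":45},{"tx":0,"ty":0,"tz":0,"roll":0,"jaw":45},{"tx":0,"ty":0,"tz":0,"roll":0,"jaw":45},{"tx":0,"ty":0,"tz":0,"roll":0,"jaw":45},{"tx":0,"ty":0,"tz":0,"roll":0,"jaw":45}]'
python3 -m pendant '[{"tx":0,"ty":0,"tz":-15,"roll":0,"jaw":45},{"tx":0,"ty":0,"tz":-30,"roll":0,"jaw":45},{"tx":0,"ty":0,"tz":-35,"roll":0,"jaw":45},{"tx":0,"ty":0,"tz":-30,"roll":0,"jaw":45},{"tx":0,"ty":0,"tz":0,"roll":0,"jaw":45},{"tx":0,"ty":0,"tz":0,"roll":0,"jaw":45}]'
python3 look.py w14
```

```text
time: 13.52
eef_pos: [602.5, -164.0, 13.0]
eef_rot: [0.064, 0.998, -0.0, 0.001]
wrist_force: [0.4, 0.2, -0.6]
finger_gap: 13.9
time: 14.02
eef_pos: [601.7, -163.7, 12.0]
eef_rot: [0.064, 0.998, 0.0, -0.0]
wrist_force: [0.5, 0.3, 0.2]
finger_gap: 44.6
time: 14.52
eef_pos: [603.3, -164.4, 125.5]
eef_rot: [0.064, 0.998, -0.001, 0.003]
wrist_force: [-0.8, 0.4, -0.1]
finger_gap: 45.3
[ 601.93182171 -163.77436968  123.06506282] -7.3764398887673295 45.03463812314669 [-0.13944193 -0.45639188 -0.76933526]
```

View pics/w14.png

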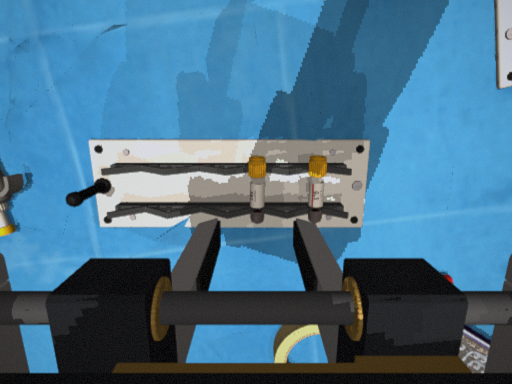

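```bash
cat > caps.py <<'E'
from h import *
import sys
s=dict(np.load(sys.argv[1]+".npz")); c=s["color"]
hsv=cv2.cvtColor(c,cv2.COLOR_RGB2HSV)
y=((hsv[...,0]>15)&(hsv[...,0]<35)&(hsv[...,1]>140)&(hsv[...,2]>90)).astype(np.uint8); y[:130]=0;y[190:]=0
n,l,st,ce=cv2.connectedComponentsWithStats(y)
for (a,C) in ((-7.35,[597.96,-190.2]),(5.2,[481.7,200.9])):
  t=np.radians(a)
  for i in range(1,n):
    if st[i,4]>20:
        p=ray(s,*ce[i],34)[:2]-C
        if abs(p[1])<140: print(a,p[0]*np.cos(t)+p[1]*np.sin(t), -p[0]*np.sin(t)+p[1]*np.cos(t))
E
python3 caps.py w14; python3 caps.py w11
```

```text
-7.35 -23.27901337196655 26.935356915001144
-7.35 -23.782697633154477 80.64897279171818
5.2 -24.365548211931046 -80.41452322203214
5.2 -23.22127662011101 -26.717453341363854
5.2 -22.842425913602018 26.72961393611106
```

```bash
python3 -m pendant '[{"tx":9,"ty":20,"tz":0,"roll":0,"jaw":45},{"tx":17,"ty":35,"tz":0,"roll":0,"jaw":45},{"tx":17,"ty":35,"tz":0,"roll":0,"jaw":45},{"tx":17,"ty":35,"tz":0,"roll":0,"jaw":45},{"tx":17,"ty":35,"tz":0,"roll":0,"jaw":45},{"tx":17,"ty":35,"tz":0,"roll":0,"jaw":45},{"tx":17,"ty":35,"tz":0,"roll":0,"jaw":45},{"tx":17,"ty":35,"tz":0,"roll":0,"jaw":45},{"tx":17,"ty":33,"tz":0,"roll":0,"jaw":45},{"tx":12.5,"ty":21,"tz":0,"roll":0,"jaw":45},{"tx":0,"ty":0,"tz":0,"roll":-0.11,"jaw":45},{"tx":0,"ty":0,"tz":0,"roll":-0.11,"jaw":45}]'
python3 -m pendant '[{"tx":0,"ty":0,"tz":30,"roll":0,"jaw":45},{"tx":0,"ty":0,"tz":25,"roll":0,"jaw":45},{"tx":0,"ty":0,"tz":0,"roll":0,"jaw":45},{"tx":0,"ty":0,"tz":0,"roll":0,"jaw":45},{"tx":0,"ty":0,"tz":0,"roll":0,"jaw":45},{"tx":0,"ty":0,"tz":0,"roll":0,"jaw":45},{"tx":0,"ty":0,"tz":0,"roll":0,"jaw":45}]'
python3 look.py w15
```

```text
time: 15.57
eef_pos: [484.1, 174.2, 120.0]
eef_rot: [-0.05, 0.999, -0.0, -0.002]
wrist_force: [0.4, 0.5, 0.1]
finger_gap: 45.1
time: 16.15
eef_pos: [487.5, 173.0, 68.4]
eef_rot: [-0.046, 0.999, 0.0, 0.001]
wrist_force: [0.4, -0.7, 0.6]
finger_gap: 45.0
[487.40951532 172.99200435  68.27681511] 5.223000342229829 45.27665017980204 [-0.1434783   0.4376253   0.18118899]
```

View pics/w15.png

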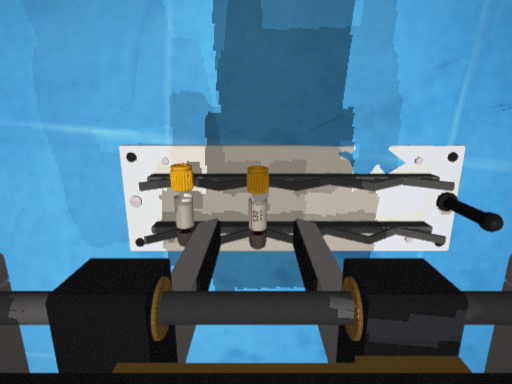

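```bash
python3 -m pendant '[{"tx":0.5,"ty":0,"tz":22,"roll":0,"jaw":45},{"tx":0,"ty":0,"tz":20,"roll":0,"jaw":45},{"tx":0,"ty":0,"tz":13,"roll":0,"jaw":45},{"tx":0,"ty":0,"tz":0,"roll":0,"jaw":45},{"tx":0,"ty":0,"tz":0,"roll":0,"jaw":45},{"tx":0,"ty":0,"tz":0,"roll":0,"jaw":45}]'
python3 -m pendant '[{"tx":0,"ty":0,"tz":0,"roll":0,"jaw":0},{"tx":0,"ty":0,"tz":0,"roll":0,"jaw":0},{"tx":0,"ty":0,"tz":0,"roll":0,"jaw":0},{"tx":0,"ty":0,"tz":0,"roll":0,"jaw":0},{"tx":0,"ty":0,"tz":0,"roll":0,"jaw":0},{"tx":0,"ty":0,"tz":0,"roll":0,"jaw":0},{"tx":0,"ty":0,"tz":0,"roll":0,"jaw":0}]'
python3 -m pendant '[{"tx":0,"ty":0,"tz":-10,"roll":0,"jaw":0},{"tx":0,"ty":0,"tz":-30,"roll":0,"jaw":0},{"tx":0,"ty":0,"tz":-40,"roll":0,"jaw":0},{"tx":0,"ty":0,"tz":-30,"roll":0,"jaw":0},{"tx":0,"ty":0,"tz":0,"roll":0,"jaw":0}]'
python3 -m pendant '[{"tx":-4,"ty":-20,"tz":0,"roll":0,"jaw":0},{"tx":-7,"ty":-38,"tz":0,"roll":0,"jaw":0},{"tx":-7,"ty":-38,"tz":0,"roll":0,"jaw":0},{"tx":-7,"ty":-38,"tz":0,"roll":0,"jaw":0},{"tx":-7,"ty":-38,"tz":0,"roll":0,"jaw":0},{"tx":-7,"ty":-38,"tz":0,"roll":0,"jaw":0},{"tx":-7,"ty":-38,"tz":0,"roll":0,"jaw":0},{"tx":-7,"ty":-38,"tz":0,"roll":0,"jaw":0},{"tx":-7,"ty":-38,"tz":0,"roll":0,"jaw":0},{"tx":-7,"ty":-38,"tz":0,"roll":0,"jaw":0},{"tx":-5.5,"ty":-36.5,"tz":0,"roll":0,"jaw":0}]'
python3 -m pendant '[{"tx":0,"ty":0,"tz":0,"roll":0.11,"jaw":0},{"tx":0,"ty":0,"tz":0,"roll":0.11,"jaw":0},{"tx":0,"ty":0,"tz":30,"roll":0,"jaw":0},{"tx":0,"ty":0,"tz":20,"roll":0,"jaw":0},{"tx":0,"ty":0,"tz":0,"roll":0,"jaw":0},{"tx":0,"ty":0,"tz":0,"roll":0,"jaw":0},{"tx":0,"ty":0,"tz":0,"roll":0,"jaw":0},{"tx":0,"ty":0,"tz":0,"roll":0,"jaw":0}]'
python3 look.py w16
```

```text
time: 16.7
eef_pos: [487.0, 173.0, 13.3]
eef_rot: [-0.046, 0.999, 0.0, 0.001]
wrist_force: [0.4, 0.4, -0.4]
finger_gap: 45.0
time: 17.28
eef_pos: [486.2, 173.3, 12.3]
eef_rot: [-0.045, 0.999, 0.0, 0.0]
wrist_force: [-0.2, 2.7, 2.1]
finger_gap: 14.2
time: 17.7
eef_pos: [490.6, 173.3, 129.6]
eef_rot: [-0.046, 0.999, 0.0, 0.006]
wrist_force: [0.6, -0.2, 1.0]
finger_gap: 13.8
time: 18.62
eef_pos: [594.2, -219.6, 121.5]
eef_rot: [-0.045, 0.999, -0.0, -0.0]
wrist_force: [0.2, 0.4, 0.2]
finger_gap: 13.6
time: 19.28
eef_pos: [595.5, -217.9, 73.8]
eef_rot: [0.064, 0.998, -0.001, 0.001]
wrist_force: [0.7, -0.4, -0.8]
finger_gap: 13.8
[ 595.48127105 -217.94683444   73.83625833] -7.3674397917974215 13.620429723969712 [ 0.47771186 -0.36263724  0.44402708]
```

View pics/w16.png

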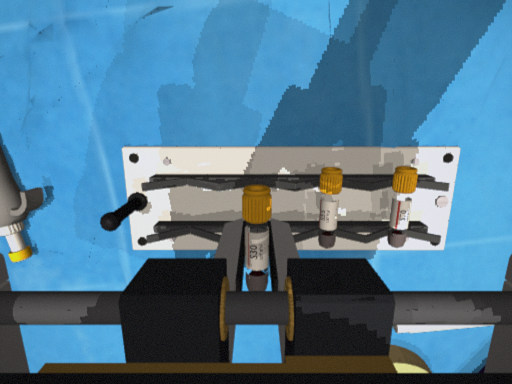

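```bash
python3 -m pendant '[{"tx":-0.5,"ty":0.5,"tz":22,"roll":0,"jaw":0},{"tx":0,"ty":0,"tz":20,"roll":0,"jaw":0},{"tx":0,"ty":0,"tz":12,"roll":0,"jaw":0},{"tx":0,"ty":0,"tz":6,"roll":0,"jaw":0},{"tx":0,"ty":0,"tz":0,"roll":0,"jaw":0},{"tx":0,"ty":0,"tz":0,"roll":0,"jaw":0},{"tx":0,"ty":0,"tz":0,"roll":0,"jaw":0}]'
python3 -m pendant '[{"tx":0,"ty":0,"tz":0,"roll":0,"jaw":45},{"tx":0,"ty":0,"tz":0,"roll":0,"jaw":45},{"tx":0,"ty":0,"tz":0,"roll":0,"jaw":45},{"tx":0,"ty":0,"tz":0,"roll":0,"jaw":45},{"tx":0,"ty":0,"tz":0,"roll":0,"jaw":45},{"tx":0,"ty":0,"tz":0,"roll":0,"jaw":45}]'
python3 -m pendant '[{"tx":0,"ty":0,"tz":-15,"roll":0,"jaw":45},{"tx":0,"ty":0,"tz":-30,"roll":0,"jaw":45},{"tx":0,"ty":0,"tz":-35,"roll":0,"jaw":45},{"tx":0,"ty":0,"tz":-30,"roll":0,"jaw":45},{"tx":0,"ty":0,"tz":0,"roll":0,"jaw":45},{"tx":0,"ty":0,"tz":0,"roll":0,"jaw":45},{"tx":0,"ty":0,"tz":0,"roll":0,"jaw":45}]'
python3 look.py w17; python3 caps.py w17
```

```text
time: 19.92
eef_pos: [595.6, -217.2, 12.8]
eef_rot: [0.064, 0.998, -0.0, 0.001]
wrist_force: [-0.4, 1.7, -0.9]
finger_gap: 13.6
time: 20.42
eef_pos: [595.0, -216.9, 12.0]
eef_rot: [0.064, 0.998, -0.0, 0.0]
wrist_force: [-0.8, -0.5, 0.2]
finger_gap: 44.7
time: 21.0
eef_pos: [594.6, -216.7, 121.9]
eef_rot: [0.064, 0.998, 0.0, -0.0]
wrist_force: [0.1, -0.5, -1.0]
finger_gap: 44.6
[ 594.11498744 -216.41909186  120.78168018] -7.377541843355512 45.031795429134675 [-0.60806341 -0.14284381 -1.88101677]
-7.35 -23.64320430014398 -26.977942083708207
-7.35 -23.95635984537835 80.17014663692726
-7.35 -23.110634495777262 26.531524960979414
```

View pics/w17.png

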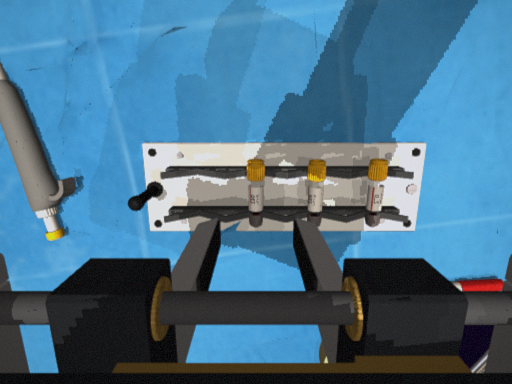

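```bash
python3 -m pendant '[{"tx":8,"ty":20,"tz":0,"roll":0,"jaw":45},{"tx":16,"ty":35,"tz":0,"roll":0,"jaw":45},{"tx":16,"ty":35,"tz":0,"roll":0,"jaw":45},{"tx":16,"ty":35,"tz":0,"roll":0,"jaw":45},{"tx":16,"ty":35,"tz":0,"roll":0,"jaw":45},{"tx":16,"ty":35,"tz":0,"roll":0,"jaw":45},{"tx":16,"ty":35,"tz":0,"roll":0,"jaw":45},{"tx":16,"ty":35,"tz":0,"roll":0,"jaw":45},{"tx":16,"ty":34,"tz":0,"roll":0,"jaw":45},{"tx":10.5,"ty":21,"tz":0,"roll":0,"jaw":45},{"tx":0,"ty":0,"tz":0,"roll":-0.11,"jaw":45},{"tx":0,"ty":0,"tz":0,"roll":-0.11,"jaw":45}]'
python3 -m pendant '[{"tx":0,"ty":0,"tz":30,"roll":0,"jaw":45},{"tx":0,"ty":0,"tz":25,"roll":0,"jaw":45},{"tx":0,"ty":0,"tz":0,"roll":0,"jaw":45},{"tx":0,"ty":0,"tz":0,"roll":0,"jaw":45},{"tx":0,"ty":0,"tz":0,"roll":0,"jaw":45},{"tx":0,"ty":0,"tz":0,"roll":0,"jaw":45},{"tx":0,"ty":0,"tz":0,"roll":0,"jaw":45}]'
python3 look.py w18; python3 caps.py w18
```

```text
time: 22.05
eef_pos: [488.7, 120.7, 120.1]
eef_rot: [-0.05, 0.999, 0.0, -0.002]
wrist_force: [0.6, -0.2, -0.2]
finger_gap: 45.2
time: 22.63
eef_pos: [491.9, 119.2, 68.4]
eef_rot: [-0.046, 0.999, -0.0, 0.001]
wrist_force: [0.1, 0.0, -0.2]
finger_gap: 45.1
[491.7735005  119.20668555  68.22472037] 5.22300664695707 44.82467286077434 [-0.32941858  0.23379194 -0.02109079]
5.2 -24.925725833630835 -81.12223222624522
```

View pics/w18.png

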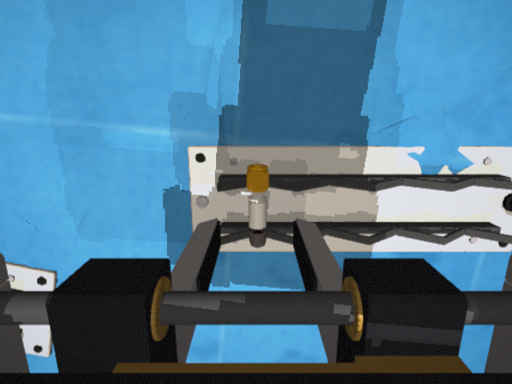

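```bash
python3 -m pendant '[{"tx":1,"ty":0,"tz":22,"roll":0,"jaw":45},{"tx":0,"ty":0,"tz":20,"roll":0,"jaw":45},{"tx":0,"ty":0,"tz":13,"roll":0,"jaw":45},{"tx":0,"ty":0,"tz":0,"roll":0,"jaw":45},{"tx":0,"ty":0,"tz":0,"roll":0,"jaw":45},{"tx":0,"ty":0,"tz":0,"roll":0,"jaw":45}]'
python3 -m pendant '[{"tx":0,"ty":0,"tz":0,"roll":0,"jaw":0},{"tx":0,"ty":0,"tz":0,"roll":0,"jaw":0},{"tx":0,"ty":0,"tz":0,"roll":0,"jaw":0},{"tx":0,"ty":0,"tz":0,"roll":0,"jaw":0},{"tx":0,"ty":0,"tz":0,"roll":0,"jaw":0},{"tx":0,"ty":0,"tz":0,"roll":0,"jaw":0},{"tx":0,"ty":0,"tz":0,"roll":0,"jaw":0}]'
python3 -m pendant '[{"tx":0,"ty":0,"tz":-10,"roll":0,"jaw":0},{"tx":0,"ty":0,"tz":-30,"roll":0,"jaw":0},{"tx":0,"ty":0,"tz":-40,"roll":0,"jaw":0},{"tx":0,"ty":0,"tz":-30,"roll":0,"jaw":0},{"tx":0,"ty":0,"tz":0,"roll":0,"jaw":0}]'
python3 -m pendant '[{"tx":-4,"ty":-20,"tz":0,"roll":0,"jaw":0},{"tx":-6,"ty":-38,"tz":0,"roll":0,"jaw":0},{"tx":-6,"ty":-38,"tz":0,"roll":0,"jaw":0},{"tx":-6,"ty":-38,"tz":0,"roll":0,"jaw":0},{"tx":-6,"ty":-38,"tz":0,"roll":0,"jaw":0},{"tx":-6,"ty":-38,"tz":0,"roll":0,"jaw":0},{"tx":-6,"ty":-38,"tz":0,"roll":0,"jaw":0},{"tx":-6,"ty":-38,"tz":0,"roll":0,"jaw":0},{"tx":-6,"ty":-38,"tz":0,"roll":0,"jaw":0},{"tx":-6,"ty":-38,"tz":0,"roll":0,"jaw":0},{"tx":-5,"ty":-35.5,"tz":0,"roll":0,"jaw":0}]'
python3 -m pendant '[{"tx":0,"ty":0,"tz":0,"roll":0.11,"jaw":0},{"tx":0,"ty":0,"tz":0,"roll":0.11,"jaw":0},{"tx":0,"ty":0,"tz":30,"roll":0,"jaw":0},{"tx":0,"ty":0,"tz":20,"roll":0,"jaw":0},{"tx":0,"ty":0,"tz":0,"roll":0,"jaw":0},{"tx":0,"ty":0,"tz":0,"roll":0,"jaw":0},{"tx":0,"ty":0,"tz":0,"roll":0,"jaw":0},{"tx":0,"ty":0,"tz":0,"roll":0,"jaw":0}]'
python3 look.py w19
```

```text
time: 23.18
eef_pos: [490.9, 119.1, 13.2]
eef_rot: [-0.046, 0.999, -0.0, 0.001]
wrist_force: [-0.1, -0.2, -0.1]
finger_gap: 45.1
time: 23.77
eef_pos: [490.0, 119.5, 12.2]
eef_rot: [-0.046, 0.999, 0.0, 0.0]
wrist_force: [-0.3, 2.2, 3.1]
finger_gap: 13.5
time: 24.18
eef_pos: [494.5, 119.1, 129.5]
eef_rot: [-0.046, 0.999, -0.0, 0.007]
wrist_force: [1.2, -0.1, 0.5]
finger_gap: 13.7
time: 25.1
eef_pos: [588.5, -273.2, 121.6]
eef_rot: [-0.045, 0.999, -0.0, -0.0]
wrist_force: [0.7, -0.1, -0.6]
finger_gap: 13.5
time: 25.77
eef_pos: [589.8, -271.6, 73.9]
eef_rot: [0.064, 0.998, -0.001, 0.001]
wrist_force: [-0.3, 0.1, 0.7]
finger_gap: 13.5
[ 589.77436171 -271.63269901   73.89820198] -7.3715520080653185 13.98619031199462 [-0.89747529 -0.07002556  0.40731991]
```

View pics/w19.png

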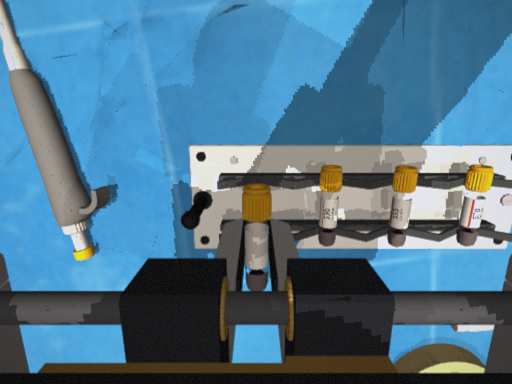

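```bash
python3 -m pendant '[{"tx":0.5,"ty":0.5,"tz":22,"roll":0,"jaw":0},{"tx":0,"ty":0,"tz":20,"roll":0,"jaw":0},{"tx":0,"ty":0,"tz":12,"roll":0,"jaw":0},{"tx":0,"ty":0,"tz":6,"roll":0,"jaw":0},{"tx":0,"ty":0,"tz":0,"roll":0,"jaw":0},{"tx":0,"ty":0,"tz":0,"roll":0,"jaw":0},{"tx":0,"ty":0,"tz":0,"roll":0,"jaw":0}]'
python3 -m pendant '[{"tx":0,"ty":0,"tz":0,"roll":0,"jaw":38},{"tx":0,"ty":0,"tz":0,"roll":0,"jaw":38},{"tx":0,"ty":0,"tz":0,"roll":0,"jaw":38},{"tx":0,"ty":0,"tz":0,"roll":0,"jaw":38},{"tx":0,"ty":0,"tz":0,"roll":0,"jaw":38},{"tx":0,"ty":0,"tz":0,"roll":0,"jaw":38}]'
python3 -m pendant '[{"tx":0,"ty":0,"tz":-15,"roll":0,"jaw":38},{"tx":0,"ty":0,"tz":-30,"roll":0,"jaw":38},{"tx":0,"ty":0,"tz":-35,"roll":0,"jaw":38},{"tx":0,"ty":0,"tz":-30,"roll":0,"jaw":38},{"tx":0,"ty":0,"tz":-30,"roll":0,"jaw":38},{"tx":0,"ty":0,"tz":-30,"roll":0,"jaw":38},{"tx":0,"ty":0,"tz":0,"roll":0,"jaw":38},{"tx":0,"ty":0,"tz":0,"roll":0,"jaw":38},{"tx":0,"ty":0,"tz":0,"roll":0,"jaw":38}]'
python3 look.py w20; python3 caps.py w20
```

```text
time: 26.4
eef_pos: [588.9, -270.7, 12.8]
eef_rot: [0.064, 0.998, -0.0, 0.001]
wrist_force: [-0.6, 0.4, -0.1]
finger_gap: 13.8
time: 26.9
eef_pos: [588.3, -270.4, 12.0]
eef_rot: [0.064, 0.998, -0.0, 0.0]
wrist_force: [-0.6, -0.5, -1.0]
finger_gap: 37.9
time: 27.65
eef_pos: [588.0, -270.2, 181.9]
eef_rot: [0.064, 0.998, 0.0, -0.0]
wrist_force: [-0.9, 1.2, -0.2]
finger_gap: 37.9
[ 587.52217913 -269.89307205  180.69237507] -7.382190956738474 38.273834625321896 [ 0.55819133  0.6810428  -0.54849316]
-7.35 -24.10555609711055 -81.16326098937556
-7.35 -23.773684554545873 -27.441475815415377
-7.35 -24.048736623834422 79.9975611588088
-7.35 -23.347357541886375 26.437567259994495
```

View pics/w20.png

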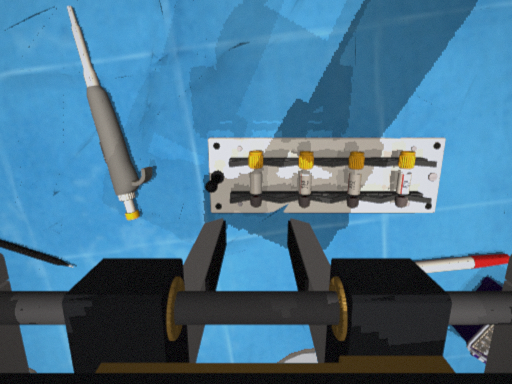

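```bash
python3 - <<'E'
from h import *
s=dict(np.load("w20.npz")); c=s["color"]; g=cv2.cvtColor(c,cv2.COLOR_RGB2GRAY)
P=[]
for u,v in [(217,146),(437,146),(219,206),(429,206)]:
    w=g[v-6:v+7,u-6:u+7]; n,l,st,ce=cv2.connectedComponentsWithStats((w<60).astype(np.uint8))
    i=1+np.argmax(st[1:,4]); p=ce[i]+[u-6,v-6]; P.append(ray(s,*p,6)[:2]); print(st[i,4],p,P[-1])
C=np.mean(P,0); print(C, np.linalg.norm(P[0]-P[1]),np.linalg.norm(P[2]-P[3]),np.linalg.norm(P[0]-P[2]))
t=np.radians(-7.35)
for k in(81,27,-27,-81):
    for x in(-32.7,31.5):
        p=C+[x*np.cos(t)-k*np.sin(t),x*np.sin(t)+k*np.cos(t)]; print(k,x,proj(s,[*p,32]).round(1))
cv2.imwrite("pics/w20z.png",cv2.resize(c[130:220,200:450],None,fx=3.2,fy=3.2,interpolation=cv2.INTER_NEAREST)[:,:,::-1])
for n in("top","side"):
    q=snapshot(n); np.savez(n+"f.npz",**q); cv2.imwrite(f"pics/{n}f.png",q["color"][:,:,::-1])
E
```

```text
20 [216.1 145.3] [ 545.90123327 -310.48598505]
24 [436.66666667 145.125     ] [578.04672742 -60.30894506]
21 [218. 206.] [ 617.69171182 -319.79871084]
20 [427.95 205.25] [649.11966139 -69.69205166]
[ 597.68983347 -190.07142315] 252.2337886402169 252.07351503011424 72.39198624613171
81 -32.7 [407.6 150.7]
81 31.5 [400.7 208.4]
27 -32.7 [356.9 150.7]
27 31.5 [352.3 208.4]
-27 -32.7 [306.2 150.7]
-27 31.5 [303.9 208.4]
-81 -32.7 [255.5 150.8]
-81 31.5 [255.5 208.5]
```

View pics/w20z.png

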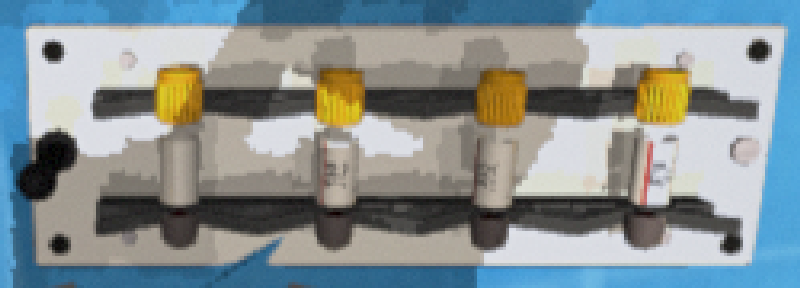

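View pics/sidef.png

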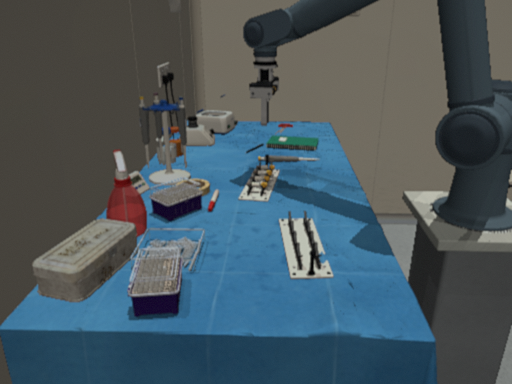

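```bash
python3 -c "
from plant import *
o=observe();print(o['time'],o['eef_pos'],o['wrist_force']);print(finish_job())"
```

```text
27.8 [ 587.38450769 -269.7898071   180.017238  ] [-0.12956283  1.33693386  0.33887819]
the job is handed in; nothing more can be done
None
```

I moved all four tubes to the empty rack in reverse order and handed the job in at 27.8 s. The two posts stand at opposite ends, so the tube nearest the full rack's post (left end) went to the empty rack's leftmost notch. That notch is the farthest from the empty rack's post (right end), and the other three followed down the row.

- **Seating:** the last wrist picture shows one tube in each notch, lying across both rails. Cap and foot ends match the projection of a centred tube to within about 1 mm, and the measured row positions agree with the notches at ±27 and ±81 mm to about 1 mm.
- **Robot:** the gripper was open and about 180 mm up, touching nothing. The readings after each move never exceeded a few newtons.
- **Pen and pipette:** I did not touch either one, and by eye the last side view shows both where they were. I did not measure them or check them in the final top view.
- **Disagreement:** the top and wrist cameras differed by about 1.5–3 mm in absolute position, which is about the stated calibration error. I averaged the two for the pick and place positions.

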